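# Swap the shipping staple for the pipe clamp

## Robot

A 7-joint arm with a two-finger parallel gripper is mounted at the origin on a cart in front of the work surface, level with it; the furniture and walls round the work are solid. World frame = base frame: x ahead of the robot, y to its left, z up, the work surface at z = 0. Lengths are in m, angles in degrees, forces in N, time in s.
With the tool pointing down it reaches from about 0.425 to 0.875 m from the base axis. Payload 4.7 kg.
Tool frame: the origin (TCP) lies at the very end of the fingers, on their centre line; the grasp point (between the pads) lies 19 mm behind it; z points along the fingers, y is the line along which they close (so a half turn about z gives the same grasp; the last joint's range is limited). The gripper opens to 87 mm and grips with 3 to 60 N. Pads are 19 mm wide; open, the fingers measure 117 mm over their backs; the gripper's body (75 mm by 190 mm) begins 51 mm behind the grasp point.
Start: joints at [73.402, 18.392, -4.016, 83.108, 1.295, 78.541, -3.26], TCP at [0.194, -0.62, 0.223] pointing down, gripper open.
Joint ranges: [-163.93, 163.93], [-17.29, 119.83], [-79.2, 71.16], [3.27, 140.29], [-89.18, 269.18], [5.43, 117.66], [-154.24, 154.24]. Speed limits (degrees/s): [147.25, 147.25, 180, 180, 180, 180, 180].

## Interface

Orientations are given as [roll, pitch, yaw] about the fixed x, y, z axes, in that order (R = Rz(yaw) Ry(pitch) Rx(roll)).
In Python, from cell import get_obs, read_camera, sign_off, silhouettes gives the robot as it stands.
- The arm moves only by the tool play_rows, never from a script. Its argument "steps" is a list that holds one entry, the list of rows, each a list of 7 numbers: the shift along the tool's x, y, z in m, then the turn, a rotation vector about the tool's x, y, z in rad, then the finger opening in m, from 0 to 0.087. A call has 1 to 12 rows; each row shifts and turns the commanded pose from where the row before left it, along the tool's axes as they then stand; what a row does not reach is not made up. A row lasts 1/10 s, in which the tool goes at most 50 mm and 8.59 degrees, less where a joint would pass 70% of its speed; a pose out of reach is approached as far as the arm can. A call is refused whole if a number of a shift passes 0.05 or a number of a turn 0.15, either way. A call with a gripper value outside its range is refused whole. The fingers move at their own pace and stop on an object; "force" is the grip in N (left out, the last holds). Time passes only in rows, so rows that do not move let the fingers close. It gives the time, the measured TCP pose, the force, the opening and the grip force at its end, in the units of the state.
- get_obs(): the state, without advancing time (a new reading comes with each control period).
- read_camera(name): name is "side" or "top"; returns a dict with "frame" (420x560x3 uint8, red, green, blue), "intrinsics" (3x3 intrinsics, pixels), "view" (4x4, takes a point from world to camera coordinates). Camera axes: x right, y up, looking along -z (the intrinsics and any distortion apply to the point x, -y, -z); pixel columns grow to the right and rows downward; lengths in m; the calibration is good to about 2 mm. A picture is of the moment at which its call begins. There is no depth.
- sign_off(): hands the job in; it is judged then, once.
Trained networks look in the newest picture that a camera, given by its name, has taken for a name from the list of things; names that differ only in an ending like _2 or _b are one class to them, and where a whole thing is asked for, a point or a joint stands for the part that bears it (a point fixed in the world has none). Each returns a list of dicts, best first, with "p" (0 to 1); they miss things now and then, are a little off and sometimes report something else, mostly with a low value. They report only what shows in the picture. A call takes as long as a camera call. They do not tell look-alikes from the thing itself.
- silhouettes(camera, name): "pixels" (420x560 bool, what is visible of it) and "extent" ([left, top, right, bottom] in pixels, round what is visible of it).
The state is a dict: "time_s": time; "qpos": joint angles; "joint_velocities": joint speeds; "effort": joint torques, N m; "tool_pos": TCP position; "tool_rot": TCP orientation; "force": force on the tool from outside, world axes, zero at the start; "wrist_torque": the same for the moment, N m; "grip_width": finger opening in m; "grasp_force": force on a finger pad.
Only numpy, scipy, OpenCV 4.12 (cv2) and the standard library are available. Lean on these libraries where they do the work, as an engineer would, in place of code of your own. Each camera call takes 0.05 s, during which the arm holds its last target. There are 200 camera calls.

## Task

Draw the orange shipping staple out of the sloping bracket and stand it upright, legs down, in the slot of the orange-marked holder. Take the steel U-clamp with the green tab from the green-marked holder and fit it in the staple's place: both legs straddling the pipe and through the two bracket holes, pushed fully home until its pad sits on the pipe. Let go of both and leave the timer, the cartons and the screwdriver where they are.

Things in the scene. Friction and masses are not known exactly. Their poses are not given: they have to be found in the camera images.
- bracket: Grey plate 114 x 150 x 10 mm, fixed on a four-post support. Origin on its upper face at the centre, 100 mm above the bench; z: the plate's normal, leaning 25 degrees from vertical towards the foot of the slope (the robot's side); x up the slope; y level, along the pipe. Two through holes of 14 mm with 3 mm chamfers at x = -30 and +30 mm, y = 0; free space below them.
- pipe (a point): Middle of the fixed steel pipe that runs along the bracket's y over the plate, 20 mm above the plate centre along the bracket's z. Pipe 36 mm in diameter, 170 mm long (collars of 42 mm at its ends, more than 77 mm from the middle), so its top is 38 mm above the plate; carried by two 10 mm high blocks at y = -60 and +60 mm.
- staple: Shipping staple, a U all in orange, about 90 g, at first fully home in the bracket: axes along the bracket's (save for a sag of up to 5 degrees about the pipe, from play in the holes), origin near [0, 0, -34] mm of the bracket. Rod 10 mm thick, round leg ends, 124 mm tall, 70 mm wide in x; leg centres at x = -30 and +30 mm. Origin midway between the leg tips, z up the legs to the crown. 
- staple_tab (a point): Centre of the flat grip tab on top of the staple's crown, 105 mm up its z. The tab is 34 mm in x, 16 mm thick in y (grip it across y) and spans 86 to 124 mm up the U's z. Under the crown is a V-shaped pad, 18 mm in y, 62 mm up at its lowest, that rests on the pipe when the U is home. A half turn of the U about z makes no difference.
- clamp: Pipe clamp, a steel U with green tab and pad, about 140 g, at first upright in the green-marked holder, axes along the holder's. Rod 10 mm thick, round leg ends, 124 mm tall, 70 mm wide in x; leg centres at x = -30 and +30 mm. Origin midway between the leg tips, z up the legs to the crown. Fully home its axes lie along the bracket's and its origin at [0, 0, -34] mm of the bracket; when let go it sags up to 5 degrees about the pipe and stays in by its weight.
- clamp_tab (a point): Centre of the flat grip tab on top of the clamp's crown, 105 mm up its z. The tab is 34 mm in x, 16 mm thick in y (grip it across y) and spans 86 to 124 mm up the U's z. Under the crown is a V-shaped pad, 18 mm in y, 62 mm up at its lowest, that rests on the pipe when the U is home. A half turn of the U about z makes no difference.
- orange_holder: Fixed white block with orange rim and side plates; foot 116 x 66 mm. One slot along its x for both legs of a U, 82 mm in x, 13 mm in y, with a flared rim up to 58 mm high. Origin at bench level under its centre, z up; slot floor at z = 6 mm: a stored U has its origin at [0, 0, 6] mm and its x along the holder's (either way round).
- green_holder: The same block with green rim and side plates; holds the steel clamp at the start. Same frame and sizes as the orange-marked holder.
- timer: White countdown timer, 42 x 68 x 55 mm, bystander. Origin at the centre of its underside.
- carton: White carton, 63 x 75 x 60 mm, bystander. Origin at the centre of its underside.
- reticle_box: Low white carton, 71 x 70 x 22 mm, bystander. Origin at the centre of its underside.
- screwdriver: Screwdriver with yellow handle, 151 mm long, bystander. Origin at the centre of its underside.
Not all that is in view belongs to the job. Several things have the shape of the clamp; the one meant has the colours described above.

How it is judged (in metres and radians):
On the way, in this order (a step that is already met when the one before it is completed fails the run):
1. the orange staple is drawn out of the bracket, both legs clear of the plate ((z of staple in the frame of bracket above 0.003 m or horizontal distance between staple and bracket above 0.12 m)), for 0.1 s.
2. both legs of the steel clamp have entered the bracket holes, one each side of the pipe (x of clamp in the frame of bracket between -0.01 and 0.01 m and y of clamp in the frame of bracket between -0.01 and 0.01 m and angle between the z axis of clamp and the z axis of bracket, either way round below 0.2 rad and angle between the x axis of clamp and the x axis of bracket, either way round below 0.2 rad and z of clamp in the frame of bracket below -0.012 m), for 0.1 s.
At the end, for the whole second after the job is handed in: Steel clamp home in bracket: origin within 9 mm in x, y and 4 mm in z of [0, 0, -34] mm, z axis within 0.16, x axis within 0.15 rad. Orange staple in orange holder: origin within 10, 7, 6 mm (x, y, z) of the slot floor's centre, within 0.15 rad of upright. Both under 0.02 m/s (x of staple in the frame of orange_holder between -0.01 and 0.01 m and y of staple in the frame of orange_holder between -0.007 and 0.007 m and z of staple in the frame of orange_holder between 0 and 0.012 m and angle between staple's own z axis and vertical below 0.15 rad and x of clamp in the frame of bracket between -0.009 and 0.009 m and y of clamp in the frame of bracket between -0.009 and 0.009 m and z of clamp in the frame of bracket between -0.038 and -0.03 m and angle between the z axis of clamp and the z axis of bracket, either way round below 0.16 rad and angle between the x axis of clamp and the x axis of bracket, either way round below 0.15 rad and linear speed of each of staple, clamp below 0.02 m/s); the robot touches nothing.
It fails at once if the timer is moved more than 25 mm (distance of timer from where it was at the start of the episode above 0.025 m).
It fails at once if the carton is moved more than 25 mm (distance of carton from where it was at the start of the episode above 0.025 m).
It fails at once if the reticle box is moved more than 25 mm (distance of reticle_box from where it was at the start of the episode above 0.025 m).
It fails at once if the screwdriver is moved more than 25 mm (distance of screwdriver from where it was at the start of the episode above 0.025 m).
It also fails if it takes over 58 s, if anything falls off the work surface, if the arm or the gripper's body presses on something with over 40 N, if the wrist force passes 120 N, or if a joint passes its speed limit or range.

## Working session

There is one attempt and no reset: what is moved stays moved. The work goes in short steps, Python scripts to look and compute and a tool call to move; the robot and the scene stay as the last step left them, time stands still between calls to the robot, and variables do not carry over. Pictures are saved under pics/ and viewed, at most 10 in all, crops included, and the job is handed in when it is done.

Besides the shell and the picture viewer there is one more tool, called after ">>>" in YAML: its name, and indented under it one key for each argument. play_rows: Moves the arm, as the interface text tells. Its arguments: {"type":"object","properties":{"steps":{"type":"array","items":{"type":"array","items":{"type":"array","items":{"type":"number"}}}},"force":{"type":"number"}},"required":["steps"]}

```bash
mkdir -p pics; ls
python3 - <<'E'
from cell import *
import cv2,numpy as np
np.set_printoptions(precision=4,suppress=True)
for c in ("side","top"):
    r=read_camera(c); cv2.imwrite(f"pics/{c}0.png",r["frame"][:,:,::-1])
    print(c,r["intrinsics"].tolist(),r["view"].tolist(),[k for k in r])
    for n in ("staple","clamp","orange_holder","green_holder","bracket"):
        for d in silhouettes(c,n): print(n,round(d["p"],2),d["extent"],int(d["pixels"].sum()))
print(get_obs())
E
```

```text
pics
side [[488.86368843842934, 0.0, 280.5165085711848], [0.0, 488.86368843842934, 207.77358671885904], [0.0, 0.0, 1.0]] [[-0.9922549486093339, -0.12405541768057832, 0.006353763009856811, 0.5802151537565572], [0.0560402417824944, -0.40141514204656437, 0.914180165523567, -0.1451079103677845], [-0.11085850558819443, 0.9074558595765604, 0.40525825674367, -1.2042348746350087], [0.0, 0.0, 0.0, 1.0]] ['frame', 'intrinsics', 'view']
staple 0.61 [332.3, 245.3, 368.2, 274.1] 632
staple 0.6 [273.1, 215.0, 311.6, 257.9] 583
clamp 0.83 [255.6, 211.2, 284.9, 246.3] 392
clamp 0.77 [291.8, 192.0, 315.1, 220.5] 398
clamp 0.77 [346.2, 187.6, 366.0, 229.6] 418
clamp 0.69 [272.8, 174.0, 294.5, 205.7] 371
clamp 0.65 [318.9, 194.0, 348.4, 218.8] 710
orange_holder 0.8 [317.7, 195.5, 349.0, 217.2] 663
green_holder 0.97 [284.4, 216.5, 328.3, 243.2] 514
green_holder 0.75 [271.9, 215.7, 315.0, 263.9] 632
green_holder 0.73 [344.8, 281.5, 370.3, 308.8] 184
top [[387.8782800833506, 0.0, 280.6444745166319], [0.0, 387.8782800833506, 211.61188223776327], [0.0, 0.0, 1.0]] [[0.004316010318169447, -0.9996875162687667,
[... 533 characters left out ...]
0.8, 287.6] 940
orange_holder 0.66 [308.0, 229.1, 317.9, 252.9] 156
green_holder 0.76 [293.5, 218.1, 331.2, 259.0] 650
bracket 0.77 [176.2, 206.1, 242.5, 253.6] 2070
{'time_s': 0.6, 'qpos': array([73.4042, 18.3893, -4.0146, 83.108 ,  1.2941, 78.541 , -3.262 ]), 'joint_velocities': array([ 0.0872, -0.1749,  0.0039, -0.0892, -0.0154, -0.0055, -0.0233]), 'effort': array([ -0.0001, -49.0796,  -0.4027, -31.2612,  -0.0637,   0.0338,
         0.    ]), 'tool_pos': array([ 0.1944, -0.6203,  0.2226]), 'tool_rot': array([179.9933,   0.0024,  17.4009]), 'force': array([ 0.3936,  0.3881, -0.0061]), 'wrist_torque': array([-0.0087, -0.0271, -0.0118]), 'grasp_force': 0.0, 'grip_width': 0.08719319043286634}
```

Run:
```python
import cv2
a=cv2.imread("pics/side0.png")[130:330,200:420]; cv2.imwrite("pics/side0c.png",cv2.resize(a,None,fx=3,fy=3,interpolation=cv2.INTER_CUBIC)[:600,:660])
a=cv2.imread("pics/top0.png")[150:340,160:410]; cv2.imwrite("pics/top0c.png",cv2.resize(a,None,fx=3.15,fy=3.15,interpolation=cv2.INTER_CUBIC))
```

```text
(no output)
```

View pics/side0c.png

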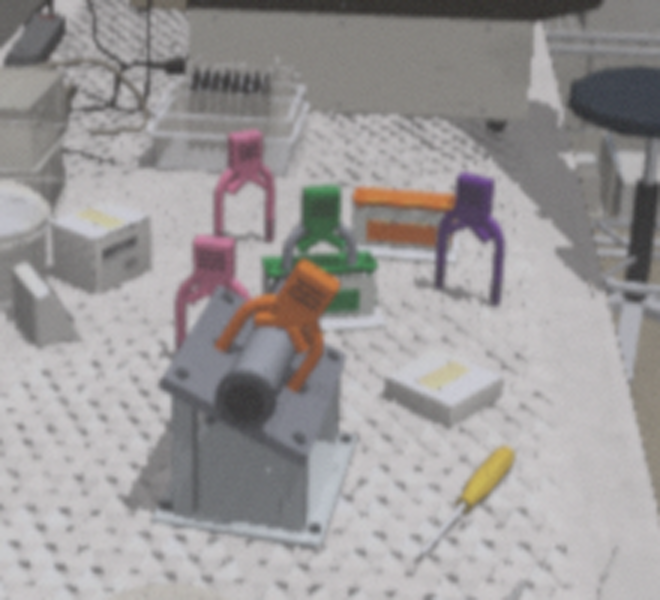

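View pics/top0c.png

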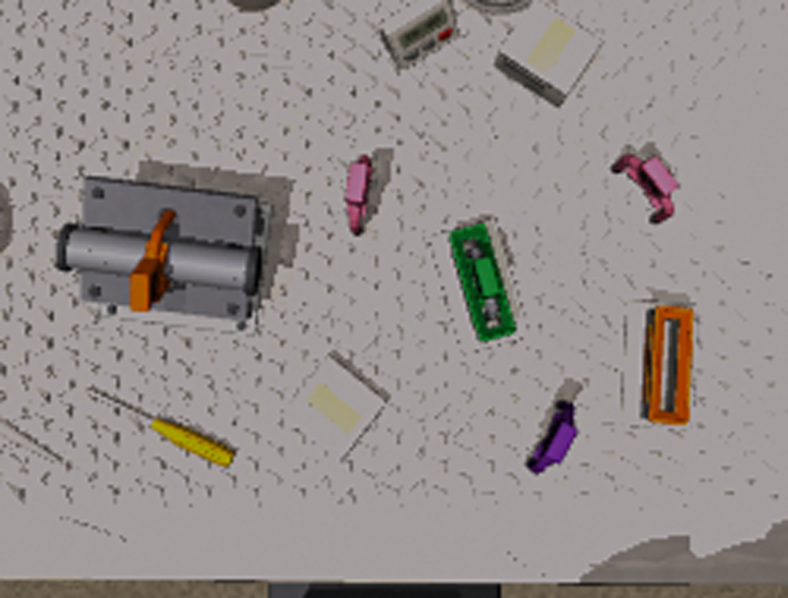

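```bash
cat > h.py <<'E'
import cv2,numpy as np
from scipy.spatial.transform import Rotation as R
from scipy.optimize import minimize
from cell import *
np.set_printoptions(precision=4,suppress=True)
def proj(r,P):
    V=r["view"];K=r["intrinsics"];c=P@V[:3,:3].T+V[:3,3]
    c=c*[1,-1,-1];u=c@K.T;return u[:,:2]/u[:,2:]
def back(r,uv,z):
    V=r["view"];K=r["intrinsics"];d=np.linalg.inv(K)@[*uv,1.]*[1,-1,-1]
    d=V[:3,:3].T@d;o=-V[:3,:3].T@V[:3,3];return o+d*(z-o[2])/d[2]
def box(x0,x1,y0,y1,z0,z1):
    return np.array([[x,y,z] for x in(x0,x1) for y in(y0,y1) for z in(z0,z1)])/1000.
TAB=[box(-17,17,-8,8,86,124)]
def rod(a,b):
    o=R.from_euler("z",np.arange(12)*30,degrees=True).apply([5,0,0]);
    d=np.array(b,float)-a;d/=np.linalg.norm(d);n=np.array([-d[1] if 0 else d[2],0,-d[0]])
    t=np.arange(12)*np.pi/6;ring=5*(np.outer(np.cos(t),n)+np.outer(np.sin(t),[0,1,0]))
    return np.vstack([ring+a,ring+b])/1000.
def U(z0): 
    pts=[(-30,0,z0),(-30,0,70),(-25,0,84),(-15,0,92),(15,0,92),(25,0,84),(30,0,70),(30,0,z0)]
    return TAB+[rod(np.array(a,float),np.array(b,float)) for a,b in zip(pts,pts[1:])]
S=4
def render(r,parts,Rm,t,ext):
    x0,y0,x1,y1=ext;m=np.zeros(((y1-y0)*S,(x1-x0)*S),np.uint8)
    for p in parts:
        q=(proj(r,p@Rm.T+t)-[x0,y0]+.5)*S-.5
        cv2.fillConvexPoly(m,cv2.convexHull(np.round(q*16).astype(np.int32)),1,shift=4)
    return cv2.GaussianBlur(m.astype(np.float32),(0,0),3)
def hsv(r): return cv2.cvtColor(r["frame"],cv2.COLOR_RGB2HSV)
def col(r,lo,hi,ext,smin=110):
    x0,y0,x1,y1=ext;h=hsv(r)[y0:y1,x0:x1]
    m=((h[...,0]>=lo)&(h[...,0]<=hi)&(h[...,1]>smin)&(h[...,2]>40)).astype(np.float32)
    return cv2.GaussianBlur((cv2.resize(m,None,fx=S,fy=S,interpolation=cv2.INTER_LINEAR)>.5).astype(np.float32),(0,0),3)
def fit(views,parts,f,x0,step):
    # views: (r,mask,ext)
    def cost(x):
        Rm,t=f(x);return sum(1-np.minimum(a:=render(r,parts,Rm,t,e),m).sum()/np.maximum(a,m).sum() for r,m,e in views)
    x0=np.array(x0,float);best=None
    for k in range(3):
        s=minimize(cost,x0,method="Nelder-Mead",options=dict(initial_simplex=np.vstack([x0]+[x0+np.eye(len(x0))[i]*step[i]/(k+1) for i in range(len(x0))]),xatol=1e-5,fatol=1e-5,maxiter=300));x0=s.x
    return s.x,s.fun
def Rbr(yaw): return (R.from_euler("z",yaw,degrees=True)*R.from_euler("y",-25,degrees=True)).as_matrix()
E
cat > m.py <<'E'
from h import *
s=read_camera("side");t=read_camera("top")
O=(4,20);G=(45,85)
# orange staple
es,et=(255,205,320,270),(190,205,230,260)
ms,mt=col(s,*O,es),col(t,*O,et);print(ms.sum()/16,mt.sum()/16)
def fb(x):
    Rm=Rbr(x[2])@R.from_euler("y",x[3],degrees=True).as_matrix()
    Rb=Rbr(x[2]);p=np.array([x[0],x[1],.1])+Rb@[0,0,.020]
    return Rm,p-Rm@[0,0,.054]
g=back(t,(160+150/3.15,150+270/3.15),.15);print("guess",g)
for sag0 in (0,4):
  print("bracket x y yaw sag",fit([(s,ms,es),(t,mt,et)],U(36),fb,[g[0]+.03,g[1],0,sag0],[.01,.01,5,3]))
  print("side only",fit([(s,ms,es)],U(36),fb,[g[0]+.03,g[1],0,sag0],[.01,.01,5,3]))
# orange rim top
e=(355,240,385,292);m=(col(t,*O,e)>.5).astype(np.uint8)
c=max(cv2.findContours(m,0,2)[0],key=cv2.contourArea);(cx,cy),wh,a=cv2.minAreaRect(c)
print("orim",cx/S+e[0],cy/S+e[1],np.array(wh)/S,a,back(t,(cx/S+e[0],cy/S+e[1]),.058))
P=[back(t,q/S+[e[0],e[1]],.058) for q in cv2.boxPoints(((cx,cy),wh,a))];print(np.array(P))
# green rim
e=(298,215,330,262);m=(col(t,*G,e,60)>.5).astype(np.uint8)
c=max(cv2.findContours(m,0,2)[0],key=cv2.contourArea);(cx,cy),wh,a=cv2.minAreaRect(c)
print("grim",cx/S+e[0],cy/S+e[1],np.array(wh)/S,a,back(t,(cx/S+e[0],cy/S+e[1]),.058))
P=[back(t,q/S+[e[0],e[1]],.058) for q in cv2.boxPoints(((cx,cy),wh,a))];print(np.array(P))
# green tab side: top 3px..
e=(296,188,320,222);m=col(s,*G,e,60);print("gtab",m.sum()/16)
big=[cv2.resize((s["frame"][160:260,255:355,::-1]),(600,600),interpolation=2)]
cv2.imwrite("pics/g1.png",big[0])
b=t["frame"][210:295,295:385,::-1];cv2.imwrite("pics/t1.png",cv2.resize(b,(600,567),interpolation=2))
E
python3 m.py
```

```text
512.375 226.5
guess [0.5295 0.1744 0.15  ]
bracket x y yaw sag (array([ 0.5526,  0.1718, -7.9762, -4.4438]), np.float64(0.7344384789466858))
side only (array([ 0.554 ,  0.1939, -6.7461, -3.2119]), np.float64(0.3690435290336609))
bracket x y yaw sag (array([ 0.5522,  0.1719, -7.885 , -4.2758]), np.float64(0.7344927191734314))
side only (array([ 0.555 ,  0.1972,  3.2231, -4.0499]), np.float64(0.37631547451019287))
orim 372.0763053894043 265.8018341064453 [15.3454 37.9855] 3.224522590637207 [ 0.4532 -0.2712  0.058 ]
[[ 0.402  -0.2457  0.058 ]
 [ 0.5073 -0.2542  0.058 ]
 [ 0.505  -0.2971  0.058 ]
 [ 0.3999 -0.288   0.058 ]]
grim 313.05259895324707 239.6981964111328 [37.19 12.99] 73.73979187011719 [ 0.5258 -0.1068  0.058 ]
[[ 0.5715 -0.0745  0.058 ]
 [ 0.582  -0.1101  0.058 ]
 [ 0.4807 -0.1386  0.058 ]
 [ 0.4704 -0.1035  0.058 ]]
gtab 226.84001
```

View pics/g1.png

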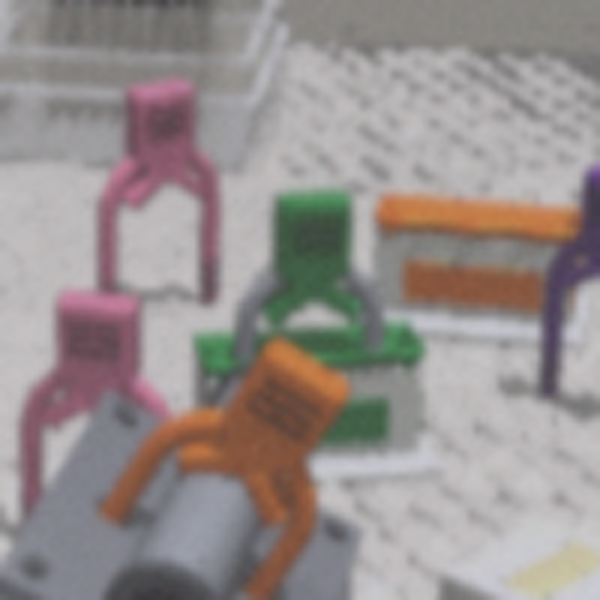

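View pics/t1.png

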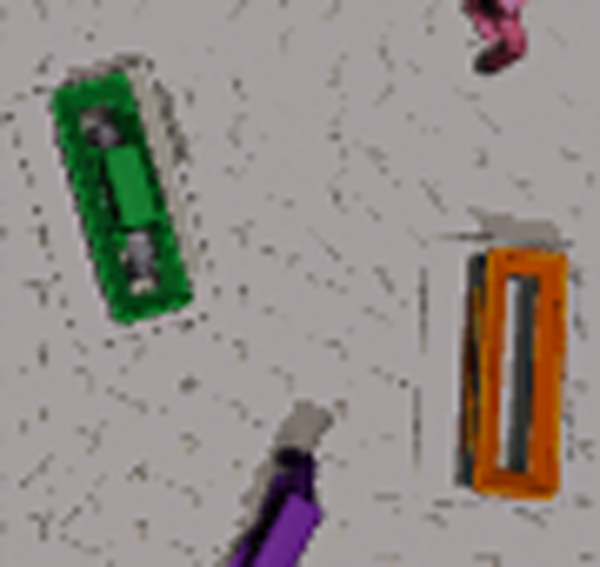

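```bash
cat >> h.py <<'E'
PAD=[box(-4,4,-9,9,72,88)]+[np.array([[x,y,z] for (x,z) in ((0,86),(0,74),(sg*20,62),(sg*24,70)) for y in(-9,9)])/1000. for sg in(-1,1)]
E
cat > m2.py <<'E'
from h import *
s=read_camera("side");t=read_camera("top")
O=(2,22)
es,et=(255,205,320,270),(190,205,230,260)
ms,mt=col(s,*O,es,90),col(t,*O,et,90);print(ms.sum()/16,mt.sum()/16)
def fb(x):
    Rm=Rbr(x[2])@R.from_euler("y",x[3],degrees=True).as_matrix()
    Rb=Rbr(x[2]);p=np.array([x[0],x[1],.1])+Rb@[0,0,.020]
    return Rm,p-Rm@[0,0,.054]
M=U(38)+PAD
out=[]
for v in ([(s,ms,es),(t,mt,et)],[(s,ms,es)],[(t,mt,et)]):
  x,c=fit(v,M,fb,[.552,.172,-5,0],[.01,.01,5,3]);print(x,c)
  if len(v)==2:
    for r,m,e in v:
      k=render(r,M,*fb(x),e);x0,y0,x1,y1=e
      b=cv2.resize(r["frame"][y0:y1,x0:x1,::-1],None,fx=S,fy=S,interpolation=2)
      b=np.ascontiguousarray(b)
      cv2.drawContours(b,cv2.findContours((k>.5).astype(np.uint8),0,2)[0],-1,(255,0,0),1)
      cv2.drawContours(b,cv2.findContours((m>.5).astype(np.uint8),0,2)[0],-1,(0,255,0),1)
      out.append(cv2.resize(b,(390,int(390*b.shape[0]/b.shape[1]))))
h=max(o.shape[0] for o in out);cv2.imwrite("pics/ov.png",np.hstack([cv2.copyMakeBorder(o,0,h-o.shape[0],0,0,0) for o in out]))
E
python3 m2.py
```

```text
601.75 231.75
[ 0.5508  0.1725 -6.7193 -3.9423] 0.42820966243743896
[ 0.5508  0.1826 -4.4607 -3.2161] 0.21869051456451416
[ 0.5526  0.172  -7.5468 -3.9525] 0.16715008020401
```

View pics/ov.png

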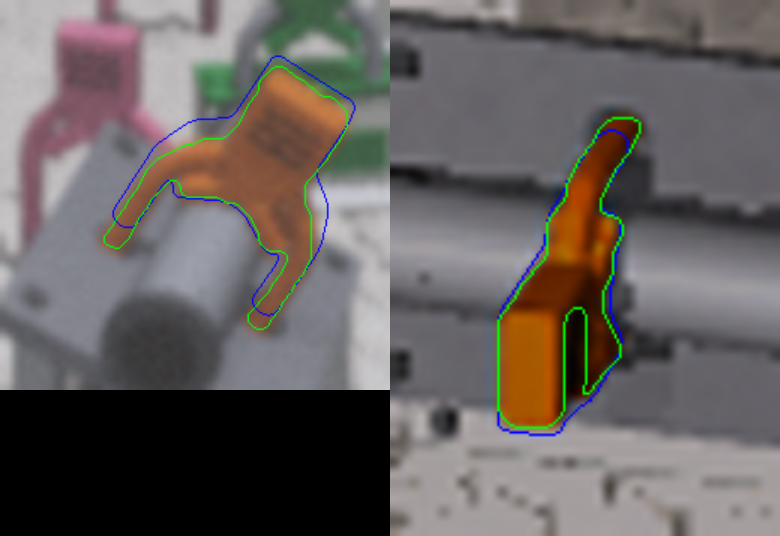

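```bash
cat > m3.py <<'E'
from h import *
s=read_camera("side");t=read_camera("top")
f=lambda x,y:(x/6.667+295,y/6.667+210)
print("otop rim corners",np.array([back(t,f(*p),.058)[:2] for p in((487,250),(567,250),(557,497),(472,490))]))
print("slot",np.array([back(t,f(*p),.058)[:2] for p in((507,280),(537,275),(525,470),(497,470))]))
print("gtab top",back(t,f(130,185),.130))
G=(45,85)
es,et=(298,190,316,207),(309,230,318,246)
# top: tab is brighter green than rim
h=hsv(t)[et[1]:et[3],et[0]:et[2]];print(h[...,2])
ms=col(s,*G,(296,188,318,206),60);es=(296,188,318,206)
def f4(x): 
    return R.from_euler("z",x[2],degrees=True).as_matrix(),np.array([x[0],x[1],.006])
# clip model to tab; side ext cut at row 206 (tab bottom ~ row 207)
T=[box(-17,17,-8,8,80,124)]
x,c=fit([(s,ms,es)],T,f4,[.526,-.106,15.8],[.01,.01,5]);print("side tab",x,c)
def f2(x): return f4([x[0],x[1],15.8])
print("side tab yaw fixed",fit([(s,ms,es)],T,f2,[.526,-.106],[.01,.01]))
for y in(-.271,-.275):
  for n in (105,): print(proj(s,box(-52.5,52.5,-18,18,50,58)@R.from_euler("z",-4.9,degrees=True).as_matrix().T+[.453,y,0])[[1,3,5,7]])
E
python3 m3.py
```

```text
otop rim corners [[ 0.5042 -0.2613]
 [ 0.5044 -0.295 ]
 [ 0.4016 -0.2877]
 [ 0.4043 -0.2525]]
slot [[ 0.4917 -0.2694]
 [ 0.4938 -0.2821]
 [ 0.4127 -0.2747]
 [ 0.4126 -0.2631]]
gtab top [ 0.5263 -0.1064  0.13  ]
[[ 54  93  97  63  29  43  40  71 140]
 [ 27  80  76  39  31  63  51  69 143]
 [ 84  54  92 101 117 125  99  54  79]
 [ 69  58 119 124 121 122 118  48  72]
 [ 67  30 110 124 121 122 128  69  51]
 [ 76  18 104 124 123 122 123 100  62]
 [ 65  24  85 126 125 122 122 113  43]
 [ 45  28  37 119 125 123 121 123  52]
 [ 64  72  18  99 124 123 123 121  95]
 [ 67  69  18  95 129 126 122 120 106]
 [ 63 103  32  60 124 128 123 119 118]
 [ 67  70  37  16 112 126 123 120 123]
 [ 74  68  54  12 101 128 126 128 122]
 [ 78  67  56  47  88 125 118 101  62]
 [ 65  64  36  58  32  34  61  59  37]
 [ 95  72  62 112 101 106 139 135  58]]
side tab [ 0.5278 -0.0898  8.5804] 0.4336646795272827
side tab yaw fixed (array([ 0.5297, -0.089 ]), np.float64(0.45207780599594116))
[[352.9701 193.1167]
 [352.0512 197.5846]
 [318.6132 190.231 ]
 [316.9541 194.5757]]
[[352.9564 192.6245]
 [352.0394 197.0704]
 [318.6824 189.7522]
 [317.0289 194.0757]]
```

```bash
cat > p.py <<'E'
from h import *
from scipy.linalg import logm,expm
BR=dict(x=.5515,y=.1727,yaw=-6.6)
D=np.diag([1.,-1,-1])
def T(Rm,p): M=np.eye(4);M[:3,:3]=Rm;M[:3,3]=p;return M
def bframe(): return T(Rbr(BR["yaw"]),[BR["x"],BR["y"],.1])
def homeU(sag): # U pose sagged about pipe
    B=bframe();r=R.from_euler("y",sag,degrees=True).as_matrix()
    return B@T(r,np.array([0,0,.02])-r@[0,0,.054])
def up(x,y,yaw,z=.006): return T(R.from_euler("z",yaw,degrees=True).as_matrix(),[x,y,z])
def tool(Um,h=.087): return Um@T(D,[0,0,h])
def cur():
    o=get_obs();return T(R.from_euler("xyz",o["tool_rot"],degrees=True).as_matrix(),o["tool_pos"])
def rows(A,Bm,n):
    X=np.linalg.inv(A)@Bm;S_=expm(logm(X).real/n);w=R.from_matrix(S_[:3,:3]).as_rotvec()
    print(n,"x",np.round(S_[:3,3],4).tolist()+np.round(w,4).tolist(),"tool end",Bm[:3,3],"turn",np.degrees(np.linalg.norm(w)))
E
python3 - <<'E'
from p import *
c=cur();a=T(R.from_euler("xyz",[180,0,5],degrees=True).as_matrix(),[.50,-.25,.28])
rows(c,a,12)
g=tool(homeU(-4));pre=g@T(np.eye(3),[0,0,-.12])
rows(a,pre,12);rows(pre,g,6);print(g,pre)
E
```

```text
12 x [0.0313, -0.0251, -0.0048, 0.0, 0.0, 0.018] tool end [ 0.5  -0.25  0.28] turn 1.033932803932644
12 x [-0.0032, -0.0361, 0.0014, -0.0043, 0.042, 0.0165] tool end [0.4694 0.1822 0.2519] turn 2.598975560810295
6 x [0.0, -0.0, 0.02, 0.0, -0.0, 0.0] tool end [0.5272 0.1755 0.147 ] turn 2.705410103025689e-16
[[ 0.8688 -0.1149  0.4816  0.5272]
 [-0.1005 -0.9934 -0.0557  0.1755]
 [ 0.4848  0.     -0.8746  0.147 ]
 [ 0.      0.      0.      1.    ]] [[ 0.8688 -0.1149  0.4816  0.4694]
 [-0.1005 -0.9934 -0.0557  0.1822]
 [ 0.4848  0.     -0.8746  0.2519]
 [ 0.      0.      0.      1.    ]]
```

>>> play_rows:
  steps:
    - [[0.0313,-0.0251,-0.0048,0,0,0.018,0.087],[0.0313,-0.0251,-0.0048,0,0,0.018,0.087],[0.0313,-0.0251,-0.0048,0,0,0.018,0.087],[0.0313,-0.0251,-0.0048,0,0,0.018,0.087],[0.0313,-0.0251,-0.0048,0,0,0.018,0.087],[0.0313,-0.0251,-0.0048,0,0,0.018,0.087],[0.0313,-0.0251,-0.0048,0,0,0.018,0.087],[0.0313,-0.0251,-0.0048,0,0,0.018,0.087],[0.0313,-0.0251,-0.0048,0,0,0.018,0.087],[0.0313,-0.0251,-0.0048,0,0,0.018,0.087],[0.0313,-0.0251,-0.0048,0,0,0.018,0.087],[0.0313,-0.0251,-0.0048,0,0,0.018,0.087]]
  force: 30

```text
time_s: 2.1
tool_pos: [0.5012, -0.2484, 0.2807]
tool_rot: [180.0, -0.0, 5.0]
force: [0.1, 0.3, -0.9]
grip_width: 0.087
grasp_force: 0.0
```

>>> play_rows:
  steps:
    - [[-0.0032,-0.0361,0.0014,-0.0043,0.042,0.0165,0.06],[-0.0032,-0.0361,0.0014,-0.0043,0.042,0.0165,0.06],[-0.0032,-0.0361,0.0014,-0.0043,0.042,0.0165,0.06],[-0.0032,-0.0361,0.0014,-0.0043,0.042,0.0165,0.06],[-0.0032,-0.0361,0.0014,-0.0043,0.042,0.0165,0.06],[-0.0032,-0.0361,0.0014,-0.0043,0.042,0.0165,0.06],[-0.0032,-0.0361,0.0014,-0.0043,0.042,0.0165,0.06],[-0.0032,-0.0361,0.0014,-0.0043,0.042,0.0165,0.06],[-0.0032,-0.0361,0.0014,-0.0043,0.042,0.0165,0.06],[-0.0032,-0.0361,0.0014,-0.0043,0.042,0.0165,0.06],[-0.0032,-0.0361,0.0014,-0.0043,0.042,0.0165,0.06],[-0.0032,-0.0361,0.0014,-0.0043,0.042,0.0165,0.06]]

```text
time_s: 3.3
tool_pos: [0.4852, 0.1212, 0.2561]
tool_rot: [178.9, -24.0, -4.6]
force: [0.3, -0.2, -0.1]
grip_width: 0.0601
grasp_force: 0.0
```

Run:
```python
from p import *
c=cur();g=tool(homeU(-4));print(get_obs()["time_s"],get_obs()["qpos"],c[:3,3]);rows(c,g,6)
s=read_camera("side");t=read_camera("top")
cv2.imwrite("pics/a1.png",np.vstack([cv2.resize(s["frame"][140:290,210:360,::-1],(400,400)),])) 
a=cv2.resize(s["frame"][130:280,220:370,::-1],(400,400),interpolation=2);b=cv2.resize(t["frame"][160:310,150:300,::-1],(400,400),interpolation=2)
cv2.imwrite("pics/a1.png",np.hstack([a,b]))
```

```text
3.3 [ -10.6526  -17.1442  -13.069   118.5048    9.8747   57.8141 -122.4529] [0.4852 0.1212 0.2561]
6 x [-0.0025, -0.0099, 0.0189, 0.0006, 0.0144, 0.0054] tool end [0.5272 0.1755 0.147 ] turn 0.8827531089958441
```

View pics/a1.png

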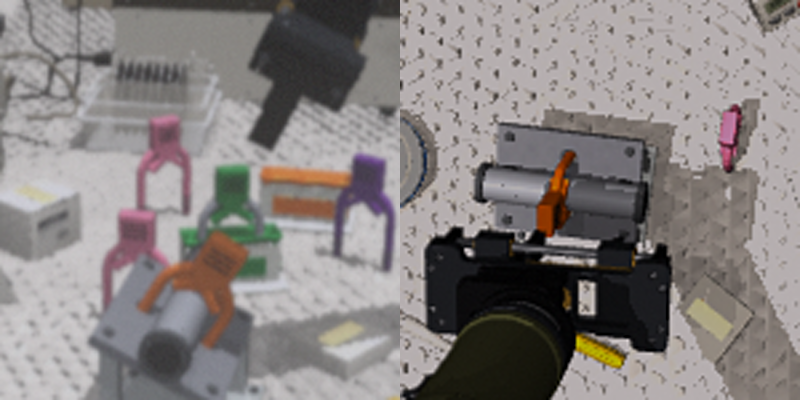

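Run:
```python
from p import *
c=cur();g=tool(homeU(-4));p=g@T(np.eye(3),[0,0,-.06]);rows(c,p,5);rows(p,g,5)
```

```text
5 x [-0.0031, -0.0111, 0.0108, 0.0002, 0.0177, 0.0081] tool end [0.4983 0.1789 0.1995] turn 1.1165762092377418
5 x [0.0, 0.0, 0.012, 0.0, -0.0, 0.0] tool end [0.5272 0.1755 0.147 ] turn 3.246492123630828e-16
```

>>> play_rows:
  steps:
    - [[-0.0031,-0.0111,0.0108,0.0002,0.0177,0.0081,0.06],[-0.0031,-0.0111,0.0108,0.0002,0.0177,0.0081,0.06],[-0.0031,-0.0111,0.0108,0.0002,0.0177,0.0081,0.06],[-0.0031,-0.0111,0.0108,0.0002,0.0177,0.0081,0.06],[-0.0031,-0.0111,0.0108,0.0002,0.0177,0.0081,0.06],[0,0,0,0,0,0,0.06]]

```text
time_s: 4.0
tool_pos: [0.4996, 0.1721, 0.198]
tool_rot: [179.8, -28.8, -7.0]
force: [0.5, -0.0, -0.1]
grip_width: 0.0599
grasp_force: 0.0
```

Run:
```python
from p import *
c=cur();g=tool(homeU(-4));print(get_obs()["qpos"]);rows(c,g,6)
s=read_camera("side");t=read_camera("top")
a=cv2.resize(s["frame"][130:280,220:370,::-1],(400,400),interpolation=2);b=cv2.resize(t["frame"][160:310,150:300,::-1],(400,400),interpolation=2)
cv2.imwrite("pics/a2.png",np.hstack([a,b]))
```

```text
[  -9.8289  -12.5857  -22.1954  123.0206   18.1702   47.4433 -139.4   ]
6 x [-0.0002, -0.0011, 0.0096, 0.0011, 0.0005, -0.0011] tool end [0.5272 0.1755 0.147 ] turn 0.09325982856910556
```

View pics/a2.png

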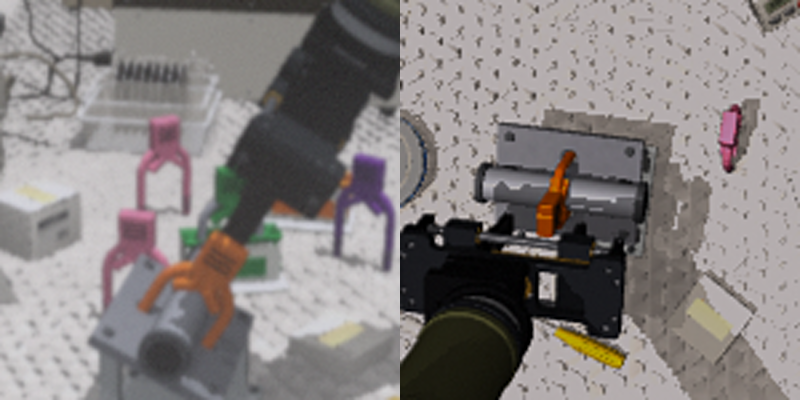

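>>> play_rows:
  steps:
    - [[0,-0.001,0.0096,0.001,0,-0.001,0.06],[0,-0.001,0.0096,0.001,0,-0.001,0.06],[0,-0.001,0.0096,0.001,0,-0.001,0.06],[0,-0.001,0.0096,0.001,0,-0.001,0.06],[0,-0.001,0.0096,0.001,0,-0.001,0.06],[0,-0.001,0.0096,0.001,0,-0.001,0.06],[0,0,0,0,0,0,0.06],[0,0,0,0,0,0,0.0],[0,0,0,0,0,0,0.0],[0,0,0,0,0,0,0.0],[0,0,0,0,0,0,0.0],[0,0,0,0,0,0,0.0]]
  force: 35

```text
time_s: 5.3
tool_pos: [0.5292, 0.1746, 0.1497]
tool_rot: [-179.9, -29.0, -6.8]
force: [-0.2, 0.4, -0.1]
grip_width: 0.028
grasp_force: 0.0
```

Run:
```python
from p import *
c=cur();o=get_obs();print(o["qpos"],o["tool_pos"],o["tool_rot"],o["force"],o["wrist_torque"]);
a=tool(homeU(0));rows(c,a,2)
p=a@T(np.eye(3),[0,0,-.045]);rows(a,p,4)
print(np.linalg.inv(bframe())@c@np.linalg.inv(T(D,[0,0,.087])))
```

```text
[  -8.559    -5.864   -22.8953  123.7335   23.7224   40.7763 -143.8077] [0.5292 0.1746 0.1497] [-179.8699  -29.0119   -6.7943] [-0.153   0.3721 -0.0597] [0.1149 0.5339 0.0104]
2 x [-0.0004, -0.0004, 0.0007, -0.0004, -0.035, -0.0015] tool end [0.5292 0.1753 0.148 ] turn 2.0079367907135564
4 x [0.0, 0.0, -0.0113, 0.0, 0.0, 0.0] tool end [0.5104 0.1775 0.1888] turn 3.4609752920430627e-16
[[ 0.9975  0.0029 -0.07    0.0068]
 [-0.003   1.     -0.0006 -0.0007]
 [ 0.07    0.0008  0.9975 -0.0323]
 [ 0.      0.      0.      1.    ]]
```

>>> play_rows:
  steps:
    - [[0,0,0,0,0,0,0.0],[0,0,0,0,0,0,0.0],[0,0,0,0,0,0,0.0],[0,0,0,0,0,0,0.0],[0,0,0,0,0,0,0.0]]

```text
time_s: 5.8
tool_pos: [0.5292, 0.1745, 0.1495]
tool_rot: [-179.9, -29.0, -6.8]
force: [-0.8, -0.5, 1.2]
grip_width: 0.0157
grasp_force: 35.0
```

Run:
```python
from p import *
c=cur();o=get_obs();print(o["tool_pos"],o["tool_rot"],o["force"],o["grip_width"],o["grasp_force"])
h=tool(homeU(-4),.0885)
def sh(d,th):return bframe()@T(np.eye(3),d)@np.linalg.inv(bframe())
a=c.copy(); a=T(c[:3,:3],c[:3,3]+bframe()[:3,2]*.014);rows(c,a,2)
# then straighten 4deg about staple tips side: rotate about y through tool while pulling
b=T(a[:3,:3],a[:3,3]+bframe()[:3,2]*.03);rows(a,b,4)
s=read_camera("side");t=read_camera("top")
a=cv2.resize(s["frame"][180:280,240:340,::-1],(400,400),interpolation=2);b=cv2.resize(t["frame"][180:280,160:260,::-1],(400,400),interpolation=2)
cv2.imwrite("pics/a3.png",np.hstack([a,b]))
```

```text
[0.5292 0.1745 0.1495] [-179.88    -28.9899   -6.795 ] [-0.7564 -0.5262  1.1574] 0.015659302027229607 35.004477135662455
2 x [0.0005, -0.0, -0.007, -0.0, 0.0, 0.0] tool end [0.5233 0.1752 0.1622] turn 2.2489917831974737e-15
4 x [0.0005, -0.0, -0.0075, -0.0, 0.0, 0.0] tool end [0.5107 0.1766 0.1893] turn 1.1244958915987368e-15
```

>>> play_rows:
  steps:
    - [[0.0005,0,-0.007,0,0,0,0.0],[0.0005,0,-0.007,0,0,0,0.0],[0.0005,0,-0.0075,0,0,0,0.0],[0,0,0,0,0,0,0]]

```text
time_s: 6.3
tool_pos: [0.5192, 0.1757, 0.1695]
tool_rot: [-179.9, -29.0, -6.8]
force: [-3.2, 0.9, -0.7]
grip_width: 0.0157
grasp_force: 35.0
```

>>> play_rows:
  steps:
    - [[0.0006,0,-0.009,0,0,0,0.0],[0.0006,0,-0.009,0,0,0,0.0],[0.0006,0,-0.01,0,0,0,0.0],[0.0006,0,-0.01,0,0,0,0.0],[0.0006,0,-0.01,0,0,0,0.0],[0,0,0,0,0,0,0]]

```text
time_s: 6.9
tool_pos: [0.5001, 0.1787, 0.2147]
tool_rot: [-179.8, -29.2, -6.8]
force: [0.2, 0.3, -0.9]
grip_width: 0.0158
grasp_force: 35.0
```

Run:
```python
from p import *
c=cur();o=get_obs();print(o["qpos"],o["force"],o["tool_pos"])
# staple pose in bracket
h=.0885
print((np.linalg.inv(bframe())@c@np.linalg.inv(T(D,[0,0,h])))[:3,3])
a=T(R.from_euler("xyz",[180,-12,-6.8],degrees=True).as_matrix(),[.50,.16,.27]);rows(c,a,6)
b=T(R.from_euler("xyz",[180,0,-4.9],degrees=True).as_matrix(),[.48,-.24,.25]);rows(a,b,12)
```

```text
[ -10.2084  -13.3813  -22.0882  121.7408   17.2719   48.8294 -138.426 ] [ 0.2314  0.2985 -0.9318] [0.5001 0.1787 0.2147]
[0.008  0.0002 0.0375]
6 x [0.0038, 0.0031, -0.0085, -0.0007, -0.0499, 0.0001] tool end [0.5  0.16 0.27] turn 2.8611793194957027
12 x [0.0016, 0.0333, 0.0019, 0.0003, -0.0175, -0.0028] tool end [ 0.48 -0.24  0.25] turn 1.0124118414108372
```

>>> play_rows:
  steps:
    - [[0.0038,0.003,-0.0085,0,-0.05,0,0.0],[0.0038,0.003,-0.0085,0,-0.05,0,0.0],[0.0038,0.003,-0.0085,0,-0.05,0,0.0],[0.0038,0.003,-0.0085,0,-0.05,0,0.0],[0.0038,0.003,-0.0085,0,-0.05,0,0.0],[0.0038,0.003,-0.0085,0,-0.05,0,0.0],[0,0,0,0,0,0,0]]

```text
time_s: 7.6
tool_pos: [0.5018, 0.1587, 0.2691]
tool_rot: [-179.8, -11.9, -6.9]
force: [0.6, -0.2, -0.7]
grip_width: 0.0156
grasp_force: 35.0
```

>>> play_rows:
  steps:
    - [[0.0016,0.0333,0.0019,0,-0.0175,-0.0028,0],[0.0016,0.0333,0.0019,0,-0.0175,-0.0028,0],[0.0016,0.0333,0.0019,0,-0.0175,-0.0028,0],[0.0016,0.0333,0.0019,0,-0.0175,-0.0028,0],[0.0016,0.0333,0.0019,0,-0.0175,-0.0028,0],[0.0016,0.0333,0.0019,0,-0.0175,-0.0028,0],[0.0016,0.0333,0.0019,0,-0.0175,-0.0028,0],[0.0016,0.0333,0.0019,0,-0.0175,-0.0028,0],[0.0016,0.0333,0.0019,0,-0.0175,-0.0028,0],[0.0016,0.0333,0.0019,0,-0.0175,-0.0028,0],[0.0016,0.0333,0.0019,0,-0.0175,-0.0028,0],[0.0016,0.0333,0.0019,0,-0.0175,-0.0028,0]]

```text
time_s: 8.8
tool_pos: [0.4798, -0.2408, 0.2466]
tool_rot: [179.9, 0.3, -4.8]
force: [0.7, -0.1, -0.3]
grip_width: 0.0156
grasp_force: 35.0
```

Run:
```python
from p import *
c=cur();o=get_obs();print(o["qpos"],o["force"],o["tool_pos"],o["tool_rot"],o["grasp_force"],o["time_s"])
st=up(.453,-.273,-4.9,.106);a=tool(st,.0885);rows(c,a,6)
```

```text
[ 10.8774   3.9291  13.5106  97.5417  -0.7355  78.8599 -70.2882] [ 0.6842 -0.0675 -0.3416] [ 0.4798 -0.2408  0.2466] [179.8898   0.2741  -4.7911] 35.004219860129524 8.8
6 x [-0.004, 0.0057, 0.0087, 0.0003, 0.0008, 0.0003] tool end [ 0.453  -0.273   0.1945] turn 0.052493546840380725
```

>>> play_rows:
  steps:
    - [[-0.004,0.0057,0.0087,0,0.0008,0,0.0],[-0.004,0.0057,0.0087,0,0.0008,0,0.0],[-0.004,0.0057,0.0087,0,0.0008,0,0.0],[-0.004,0.0057,0.0087,0,0.0008,0,0.0],[-0.004,0.0057,0.0087,0,0.0008,0,0.0],[-0.004,0.0057,0.0087,0,0.0008,0,0.0],[0,0,0,0,0,0,0]]

```text
time_s: 9.5
tool_pos: [0.4517, -0.2727, 0.194]
tool_rot: [179.9, 0.1, -4.9]
force: [0.3, -0.1, -0.7]
grip_width: 0.0158
grasp_force: 35.0
```

Run:
```python
from p import *
c=cur();o=get_obs();print(o["force"],o["tool_pos"],o["tool_rot"],o["time_s"])
s=read_camera("side");t=read_camera("top")
Um=c@np.linalg.inv(T(D,[0,0,.0885]))
def ov(r,items,e,sz):
    x0,y0,x1,y1=e;f=sz/(x1-x0);b=cv2.resize(r["frame"][y0:y1,x0:x1,::-1],None,fx=f,fy=f,interpolation=2);b=np.ascontiguousarray(b)
    for parts,M,colr in items:
        k=render(r,parts,M[:3,:3],M[:3,3],e);k=cv2.resize(k,(b.shape[1],b.shape[0]))
        cv2.drawContours(b,cv2.findContours((k>.5).astype(np.uint8),1,2)[0],-1,colr,1)
    return b
rim=[box(-52.5,52.5,-18,18,50,58)];slot=[box(-41,41,-6.5,6.5,57.9,58)]
hold=up(.453,-.273,-4.9,0)
I=[(U(0),Um,(255,0,0)),(rim,hold,(0,255,0)),(slot,hold,(0,0,255))]
A=ov(s,I,(305,155,375,225),400);B=ov(t,I,(330,220,400,290),400)
cv2.imwrite("pics/b1.png",np.hstack([A,B]))
```

```text
[ 0.3211 -0.0559 -0.7353] [ 0.4517 -0.2727  0.194 ] [179.9364   0.1007  -4.9054] 9.5
```

View pics/b1.png

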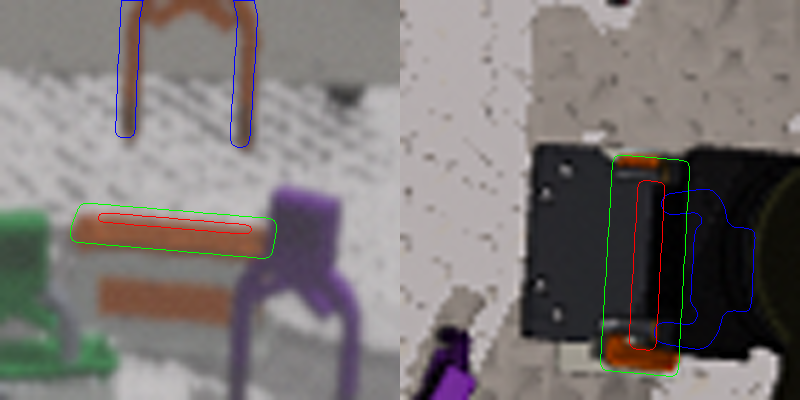

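>>> play_rows:
  steps:
    - [[0.0,0,0.01,0,0,0,0],[0.0,0,0.01,0,0,0,0],[0.0,0,0.01,0,0,0,0],[0.0,0,0.01,0,0,0,0],[0.0,0,0.004,0,0,0,0],[0.0,0,0.004,0,0,0,0],[0.0,0,0.004,0,0,0,0],[0.0,0,0.002,0,0,0,0],[0.0,0,0,0,0,0,0]]

```text
time_s: 10.5
tool_pos: [0.4533, -0.2723, 0.1413]
tool_rot: [179.9, -0.0, -4.8]
force: [-0.8, 0.3, -0.7]
grip_width: 0.0156
grasp_force: 35.0
```

>>> play_rows:
  steps:
    - [[0.0,0,0.004,0,0,0,0],[0.0,0,0.004,0,0,0,0],[0.0,0,0.004,0,0,0,0],[0.0,0,0.004,0,0,0,0],[0.0,0,0.004,0,0,0,0],[0.0,0,0.004,0,0,0,0],[0.0,0,0,0,0,0,0]]

```text
time_s: 11.2
tool_pos: [0.453, -0.2725, 0.1167]
tool_rot: [179.9, 0.0, -4.8]
force: [-0.3, -0.5, -1.1]
grip_width: 0.0163
grasp_force: 35.0
```

>>> play_rows:
  steps:
    - [[0.0,0,0.004,0,0,0,0],[0.0,0,0.004,0,0,0,0],[0.0,0,0.004,0,0,0,0],[0.0,0,0.004,0,0,0,0],[0.0,0,0.002,0,0,0,0],[0.0,0,0.002,0,0,0,0],[0.0,0,0,0,0,0,0]]

```text
time_s: 11.9
tool_pos: [0.4532, -0.2726, 0.0971]
tool_rot: [179.9, -0.0, -4.8]
force: [0.6, -2.5, -0.9]
grip_width: 0.0155
grasp_force: 35.0
```

>>> play_rows:
  steps:
    - [[0.0,0,0.001,0,0,0,0],[0.0,0,0.001,0,0,0,0],[0.0,0,0.001,0,0,0,0],[0.0,0,0,0,0,0,0]]

```text
time_s: 12.3
tool_pos: [0.4535, -0.2725, 0.0944]
tool_rot: [179.9, -0.1, -4.8]
force: [-0.4, -3.4, -0.1]
grip_width: 0.0157
grasp_force: 35.0
```

>>> play_rows:
  steps:
    - [[0.0,0,0.001,0,0,0,0],[0.0,0,0.001,0,0,0,0],[0.0,0,0.001,0,0,0,0],[0.0,0,0,0,0,0,0]]

```text
time_s: 12.7
tool_pos: [0.4537, -0.2727, 0.0925]
tool_rot: [179.9, -0.1, -4.8]
force: [-1.7, -0.9, 5.6]
grip_width: 0.0156
grasp_force: 35.0
```

>>> play_rows:
  steps:
    - [[0,0,0,0,0,0,0.04],[0,0,0,0,0,0,0.04],[0,0,0,0,0,0,0.04],[0,0,0,0,0,0,0.06],[0,0,0,0,0,0,0.06],[0,0,-0.01,0,0,0,0.06],[0,0,-0.02,0,0,0,0.06],[0,0,-0.03,0,0,0,0.06],[0,0,-0.03,0,0,0,0.06],[0,0,0,0,0,0,0.06]]

```text
time_s: 13.7
tool_pos: [0.456, -0.2738, 0.1868]
tool_rot: [179.7, -0.5, -4.8]
force: [0.0, 0.2, 0.9]
grip_width: 0.06
grasp_force: 0.0
```

Run:
```python
from p import *
c=cur();o=get_obs();print(o["force"],o["tool_pos"],o["tool_rot"],o["time_s"],o["qpos"])
a=tool(up(.526,-.1065,15.8),.0868+.08);rows(c,a,8);b=tool(up(.526,-.1065,15.8),.0868);rows(a,b,6)
```

```text
[0.0053 0.1719 0.867 ] [ 0.456  -0.2738  0.1868] [179.7483  -0.5245  -4.8338] 13.7 [ 13.4327   4.6211  15.4906 103.7885  -1.2854  71.1803 -65.5574]
8 x [0.0103, -0.0203, 0.0017, 0.0007, -0.001, -0.045] tool end [ 0.526  -0.1065  0.1728] turn 2.58038588532936
6 x [-0.0, 0.0, 0.0133, 0.0, 0.0, 0.0] tool end [ 0.526  -0.1065  0.0928] turn 8.393809339943369e-17
```

>>> play_rows:
  steps:
    - [[0.0103,-0.0203,0.0017,0,-0.001,-0.045,0.06],[0.0103,-0.0203,0.0017,0,-0.001,-0.045,0.06],[0.0103,-0.0203,0.0017,0,-0.001,-0.045,0.06],[0.0103,-0.0203,0.0017,0,-0.001,-0.045,0.06],[0.0103,-0.0203,0.0017,0,-0.001,-0.045,0.06],[0.0103,-0.0203,0.0017,0,-0.001,-0.045,0.06],[0.0103,-0.0203,0.0017,0,-0.001,-0.045,0.06],[0.0103,-0.0203,0.0017,0,-0.001,-0.045,0.06],[0,0,0,0,0,0,0.06]]

```text
time_s: 14.6
tool_pos: [0.524, -0.1, 0.1669]
tool_rot: [-179.9, 0.4, 16.3]
force: [0.6, 0.4, -0.0]
grip_width: 0.06
grasp_force: 0.0
```

Run:
```python
from p import *
c=cur();o=get_obs();print(o["force"],o["tool_pos"],o["tool_rot"],o["time_s"],o["qpos"])
b=tool(up(.526,-.1065,15.8),.0868);rows(c,b,8)
s=read_camera("side");t=read_camera("top")
# staple in holder: side view fit upright
def f(x): return R.from_euler("zyx",[-4.9,x[2],0],degrees=True).as_matrix(),np.array([x[0],-.273,x[1]])
e=(310,165,358,199);m=col(s,2,22,e,90);print("n",m.sum()/16)
print("staple x,z,pitch",fit([(s,m,e)],U(60)+PAD,f,[.4535,.006,0],[.005,.004,4]))
# tab top in top view: bright orange (tab) 
h=hsv(t)[235:292,350:390];print("orange px",((h[...,0]<22)&(h[...,0]>2)&(h[...,1]>90)).sum())
a=cv2.resize(s["frame"][155:255,270:370,::-1],(400,400),interpolation=2);bb=cv2.resize(t["frame"][200:300,295:395,::-1],(400,400),interpolation=2)
cv2.imwrite("pics/c1.png",np.hstack([a,bb]))
```

```text
[ 0.575   0.4391 -0.0049] [ 0.524  -0.1     0.1669] [-179.8979    0.4367   16.2731] 14.6 [  2.7949   6.5797   5.4795 103.8374  -0.573   70.0533 -65.2888]
8 x [0.0001, 0.0009, 0.0093, -0.0002, 0.001, 0.001] tool end [ 0.526  -0.1065  0.0928] turn 0.08145474010296723
n 422.78476
staple x,z,pitch (array([ 0.4506, -0.0128, -0.5102]), np.float64(0.45903027057647705))
orange px 529
```

View pics/c1.png

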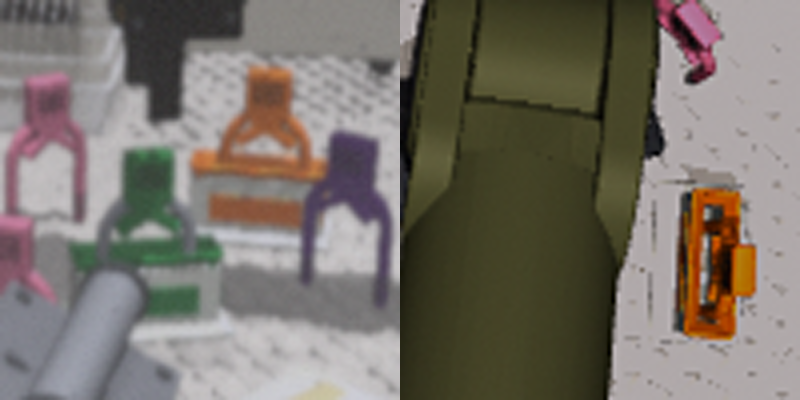

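>>> play_rows:
  steps:
    - [[0.0001,0.0009,0.0093,0,0.001,0.001,0.06],[0.0001,0.0009,0.0093,0,0.001,0.001,0.06],[0.0001,0.0009,0.0093,0,0.001,0.001,0.06],[0.0001,0.0009,0.0093,0,0.001,0.001,0.06],[0.0001,0.0009,0.0093,0,0.001,0.001,0.06],[0.0001,0.0009,0.0093,0,0.001,0.001,0.06],[0.0001,0.0009,0.0093,0,0.001,0.001,0.06],[0.0001,0.0009,0.0093,0,0.001,0.001,0.06],[0,0,0,0,0,0,0.06]]

```text
time_s: 15.6
tool_pos: [0.5245, -0.1119, 0.0913]
tool_rot: [-180.0, 0.1, 15.3]
force: [-0.7, 0.6, 0.6]
grip_width: 0.0596
grasp_force: 0.0
```

Run:
```python
from p import *
c=cur();o=get_obs();print(o["force"],o["tool_pos"],o["tool_rot"],o["time_s"])
b=tool(up(.526,-.1065,15.8),.0868);rows(c,b,1)
t=read_camera("top");print(back(t,(381.25,267.5),.13))
```

```text
[-0.7389  0.6127  0.5722] [ 0.5245 -0.1119  0.0913] [-179.9549    0.1352   15.3339] 15.6
1 x [0.0029, -0.0048, -0.0015, -0.0008, 0.0024, -0.0081] tool end [ 0.526  -0.1065  0.0928] turn 0.48745090315496586
[ 0.449 -0.28   0.13 ]
```

>>> play_rows:
  steps:
    - [[0.003,-0.005,-0.001,0,0,-0.008,0.06],[0,0,0,0,0,0,0.06],[0,0,0,0,0,0,0.06]]

```text
time_s: 15.95
tool_pos: [0.5278, -0.1059, 0.0946]
tool_rot: [180.0, -0.1, 15.9]
force: [-0.4, -0.4, -1.6]
grip_width: 0.0596
grasp_force: 0.0
```

Aligned over the tab; lower 2 mm and close.

>>> play_rows:
  steps:
    - [[-0.0015,0,0.0018,0,0,0,0.06],[0,0,0,0,0,0,0.0],[0,0,0,0,0,0,0.0],[0,0,0,0,0,0,0.0],[0,0,0,0,0,0,0.0],[0,0,0,0,0,0,0.0],[0,0,0,0,0,0,0.0],[0,0,0,0,0,0,0.0],[0,0,0,0,0,0,0.0],[0,0,0,0,0,0,0.0]]
  force: 40

```text
time_s: 16.95
tool_pos: [0.5258, -0.1069, 0.0922]
tool_rot: [180.0, -0.0, 15.8]
force: [-0.3, -0.2, 0.4]
grip_width: 0.0157
grasp_force: 40.0
```

Run:
```python
from p import *
c=cur();print(c[:3,3])
w1=c.copy();w1[2,3]=.235;rows(c,w1,6)
H=.0862;dx=-.0006
def ins(z): return bframe()@T(np.eye(3),[0,0,z])@T(D,[dx,0,H])
rows(w1,ins(.055),12)
mid=ins(.055);rows(mid,ins(.02),4);print(ins(0.02),ins(-.034)[:3,3],R.from_matrix(ins(0)[:3,:3]).as_euler("xyz",degrees=True))
t=read_camera("top");print(back(t,(273.6,212),.06))
```

```text
[ 0.5258 -0.1069  0.0922]
6 x [0.0, 0.0, -0.0238, 0.0, 0.0, -0.0] tool end [ 0.5258 -0.1069  0.235 ] turn 4.680969023016453e-16
12 x [-0.0006, -0.0242, 0.0001, -0.0071, 0.0359, 0.0321] tool end [0.4917 0.1796 0.2277] turn 2.7861756508814364
4 x [0.0, -0.0, 0.0088, 0.0, 0.0, 0.0] tool end [0.5064 0.1779 0.196 ] turn 3.4609752920430627e-16
[[ 0.9003 -0.1149  0.4198  0.5064]
 [-0.1042 -0.9934 -0.0486  0.1779]
 [ 0.4226  0.     -0.9063  0.196 ]
 [ 0.      0.      0.      1.    ]] [0.529  0.1753 0.1471] [180.  -25.   -6.6]
[0.6047 0.0057 0.06  ]
```

>>> play_rows:
  steps:
    - [[0,0,-0.014,0,0,0,0.0],[0,0,-0.02,0,0,0,0.0],[0,0,-0.027,0,0,0,0.0],[0,0,-0.027,0,0,0,0.0],[0,0,-0.027,0,0,0,0.0],[0,0,-0.027,0,0,0,0.0],[0,0,0,0,0,0,0]]

```text
time_s: 17.7
tool_pos: [0.528, -0.1071, 0.2392]
tool_rot: [179.8, -0.5, 15.8]
force: [-0.1, -0.8, -1.9]
grip_width: 0.0157
grasp_force: 40.2
```

>>> play_rows:
  steps:
    - [[-0.0006,-0.0242,0.0001,-0.0071,0.0359,0.0321,0],[-0.0006,-0.0242,0.0001,-0.0071,0.0359,0.0321,0],[-0.0006,-0.0242,0.0001,-0.0071,0.0359,0.0321,0],[-0.0006,-0.0242,0.0001,-0.0071,0.0359,0.0321,0],[-0.0006,-0.0242,0.0001,-0.0071,0.0359,0.0321,0],[-0.0006,-0.0242,0.0001,-0.0071,0.0359,0.0321,0],[-0.0006,-0.0242,0.0001,-0.0071,0.0359,0.0321,0],[-0.0006,-0.0242,0.0001,-0.0071,0.0359,0.0321,0],[-0.0006,-0.0242,0.0001,-0.0071,0.0359,0.0321,0],[-0.0006,-0.0242,0.0001,-0.0071,0.0359,0.0321,0],[-0.0006,-0.0242,0.0001,-0.0071,0.0359,0.0321,0],[0,0,0,0,0,0,0]]

```text
time_s: 18.9
tool_pos: [0.4876, 0.1595, 0.2267]
tool_rot: [179.6, -22.9, -4.3]
force: [-0.2, -0.2, -1.5]
grip_width: 0.0155
grasp_force: 40.2
```

```bash
cat > ins.py <<'E'
from p import *
H=.0862;dx=-.0006
def ins(z): return bframe()@T(np.eye(3),[0,0,z])@T(D,[dx,0,H])
def now():
    c=cur();o=get_obs();U_=np.linalg.inv(bframe())@c@np.linalg.inv(T(D,[dx,0,H]))
    print("t",o["time_s"],"U in bracket",U_[:3,3],"rot",R.from_matrix(U_[:3,:3]).as_euler("xyz",degrees=True),"F_b",bframe()[:3,:3].T@o["force"],"q",o["qpos"])
    return c
E
python3 - <<'E'
from ins import *
c=now();rows(c,ins(.045),3)
E
```

```text
t 18.9 U in bracket [-0.0051 -0.0197  0.0548] rot [0.5634 2.087  2.15  ] F_b [-0.7742 -0.2143 -1.3015] q [  -7.6197  -13.4723  -19.6306  118.4857    9.3993   55.1672 -125.9511]
3 x [0.0009, -0.0068, 0.0033, -0.003, 0.0122, 0.0124] tool end [0.4959 0.1791 0.2187] turn 1.0138389470528753
```

>>> play_rows:
  steps:
    - [[0.001,-0.0068,0.003,-0.003,0.0122,0.0124,0],[0.001,-0.0068,0.003,-0.003,0.0122,0.0124,0],[0.001,-0.0068,0.003,-0.003,0.0122,0.0124,0],[0,0,0,0,0,0,0],[0,0,0,0,0,0,0]]

```text
time_s: 19.4
tool_pos: [0.4976, 0.1744, 0.2201]
tool_rot: [180.0, -25.0, -6.9]
force: [-0.3, 0.2, -2.1]
grip_width: 0.0157
grasp_force: 40.2
```

Run:
```python
from ins import *
c=now();rows(c,ins(.041),1)
s=read_camera("side");t=read_camera("top")
M=c@np.linalg.inv(T(D,[dx,0,H]));B=bframe()
plate=[box(-57,57,-75,75,-10,0)]
th=np.arange(36)*np.pi/18;pipe=[np.array([[18*np.cos(a),y,20+18*np.sin(a)] for a in th for y in(-76,76)])/1000.]
hol=[np.array([[x+7*np.cos(a),7*np.sin(a),0] for a in th])/1000. for x in(-30,30)]
def ov(r,items,e,sz):
    x0,y0,x1,y1=e;f=sz/(x1-x0);b=np.ascontiguousarray(cv2.resize(r["frame"][y0:y1,x0:x1,::-1],None,fx=f,fy=f,interpolation=2))
    for parts,Mx,colr in items:
        k=cv2.resize(render(r,parts,Mx[:3,:3],Mx[:3,3],e),(b.shape[1],b.shape[0]))
        cv2.drawContours(b,cv2.findContours((k>.5).astype(np.uint8),1,2)[0],-1,colr,1)
    return b
I=[(U(0),M,(255,0,0)),(plate,B,(0,255,0)),(hol,B,(0,0,255)),(pipe,B,(0,255,255))]
A=ov(s,I,(250,190,335,275),400);Bq=ov(t,I,(165,185,250,270),400)
cv2.imwrite("pics/d1.png",np.hstack([A,Bq]))
```

```text
t 19.4 U in bracket [ 0.0026 -0.0048  0.0454] rot [-0.1803  0.0357 -0.297 ] F_b [-1.236   0.1753 -1.7747] q [  -7.4507  -11.9294  -22.5673  118.5369   12.9366   53.0692 -133.3421]
1 x [-0.0027, -0.0045, 0.0044, 0.0031, 0.0006, -0.0052] tool end [0.4976 0.1789 0.215 ] turn 0.3492498529873077
```

View pics/d1.png

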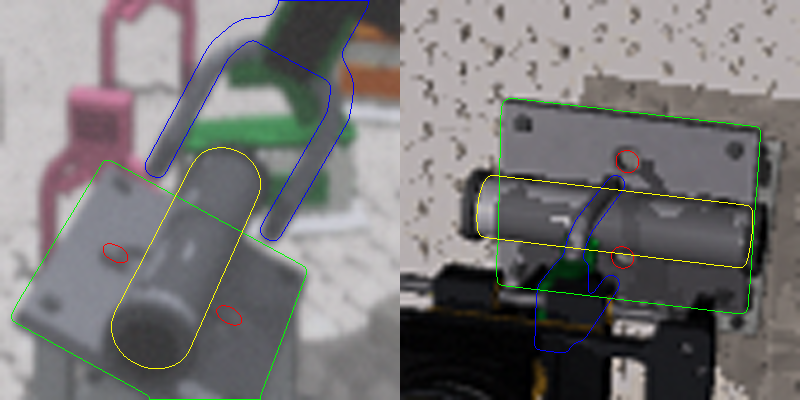

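>>> play_rows:
  steps:
    - [[-0.0013,-0.0022,0.002,0.0015,0,-0.0026,0],[-0.0013,-0.0022,0.002,0.0015,0,-0.0026,0],[0,0,0,0,0,0,0],[0,0,0,0,0,0,0],[0,0,0,0,0,0,0]]

```text
time_s: 20.0
tool_pos: [0.4979, 0.1796, 0.2161]
tool_rot: [-179.9, -25.1, -6.6]
force: [-0.8, -0.9, -1.6]
grip_width: 0.0156
grasp_force: 40.2
```

Run:
```python
from ins import *
c=now();rows(c,ins(.01),4)
```

```text
t 20.0 U in bracket [0.0008 0.0008 0.0418] rot [ 0.0494 -0.0615 -0.0111] F_b [-1.2807 -0.9589 -1.1152] q [  -7.6137  -11.5282  -22.9932  118.7132   13.233    52.4571 -133.8703]
4 x [-0.0002, 0.0002, 0.008, -0.0002, -0.0003, -0.0] tool end [0.5106 0.1774 0.1869] turn 0.019905659971014747
```

Well aligned. Go down to about 8 mm above the plate, then slowly.

>>> play_rows:
  steps:
    - [[-0.0002,0.0002,0.008,0,0,0,0],[-0.0002,0.0002,0.008,0,0,0,0],[-0.0002,0.0002,0.008,0,0,0,0],[-0.0002,0,0.008,0,0,0,0],[0,0,0,0,0,0,0],[0,0,0,0,0,0,0]]

```text
time_s: 20.6
tool_pos: [0.5105, 0.1775, 0.1862]
tool_rot: [-180.0, -25.0, -6.6]
force: [-0.7, -0.1, -1.6]
grip_width: 0.016
grasp_force: 40.2
```

Run:
```python
from ins import *
c=now();rows(c,ins(-.008),6)
```

```text
t 20.6 U in bracket [-0.0004  0.0001  0.0094] rot [ 0.034  -0.0128 -0.0131] F_b [-1.2925 -0.1935 -1.1806] q [  -7.0502   -8.526   -23.2751  119.9198   15.335    48.6932 -135.5027]
6 x [0.0001, 0.0, 0.0029, -0.0001, -0.0, -0.0] tool end [0.5181 0.1766 0.1706] turn 0.00644247832132426
```

>>> play_rows:
  steps:
    - [[0.0001,0,0.003,0,0,0,0],[0,0,0.003,0,0,0,0],[0,0,0.003,0,0,0,0],[0,0,0.003,0,0,0,0],[0,0,0.003,0,0,0,0],[0,0,0.002,0,0,0,0],[0,0,0,0,0,0,0]]

```text
time_s: 21.3
tool_pos: [0.5177, 0.1766, 0.1709]
tool_rot: [-180.0, -25.0, -6.6]
force: [-0.2, 0.3, -1.7]
grip_width: 0.0155
grasp_force: 40.0
```

Run:
```python
from ins import *
c=now()
```

```text
t 21.3 U in bracket [-0.0002  0.0001 -0.0076] rot [ 0.0351 -0.027  -0.0169] F_b [-0.9079  0.2679 -1.4639] q [  -6.776    -6.7803  -23.3972  120.3708   16.6867   46.7498 -136.5473]
```

No contact force: the legs are in the holes. Continue to near home.

>>> play_rows:
  steps:
    - [[0,0,0.004,0,0,0,0],[0,0,0.004,0,0,0,0],[0,0,0.004,0,0,0,0],[0,0,0.004,0,0,0,0],[0,0,0.003,0,0,0,0],[0,0,0.002,0,0,0,0],[0,0,0,0,0,0,0]]

```text
time_s: 22.0
tool_pos: [0.5266, 0.1757, 0.1519]
tool_rot: [-180.0, -25.0, -6.6]
force: [0.1, -1.5, -2.8]
grip_width: 0.0155
grasp_force: 40.0
```

Run:
```python
from ins import *
c=now()
```

```text
t 22.0 U in bracket [-0.0001  0.0002 -0.0286] rot [ 0.0406 -0.0309 -0.0141] F_b [-0.8941 -1.4965 -2.6775] q [  -6.4804   -4.5074  -23.5116  120.8205   18.5614   44.4046 -138.0128]
```

>>> play_rows:
  steps:
    - [[0,0,0.001,0,0,0,0],[0,0,0.001,0,0,0,0],[0,0,0.001,0,0,0,0],[0,0,0.001,0,0,0,0],[0,0,0,0,0,0,0]]

```text
time_s: 22.5
tool_pos: [0.5282, 0.1755, 0.149]
tool_rot: [-180.0, -25.0, -6.6]
force: [-3.4, -2.0, 2.0]
grip_width: 0.0158
grasp_force: 40.0
```

>>> play_rows:
  steps:
    - [[0,0,0.001,0,0,0,0],[0,0,0.001,0,0,0,0],[0,0,0,0,0,0,0]]

```text
time_s: 22.8
tool_pos: [0.529, 0.1756, 0.1489]
tool_rot: [180.0, -25.1, -6.6]
force: [-13.4, -3.7, 14.5]
grip_width: 0.0156
grasp_force: 40.0
```

Run:
```python
from ins import *
c=now()
```

```text
t 22.8 U in bracket [ 0.0008  0.0002 -0.0323] rot [-0.0278 -0.1078  0.0001] F_b [-5.5464 -5.2528 18.56  ] q [  -6.4343   -4.0226  -23.5713  120.8123   19.1173   44.0255 -138.4556]
```

>>> play_rows:
  steps:
    - [[0,0,-0.0015,0,0,0,0.0],[0,0,0,0,0,0,0.03],[0,0,0,0,0,0,0.05],[0,0,0,0,0,0,0.06],[0,0,0,0,0,0,0.06],[0,0,0,0,0,0,0.06],[0,0,-0.008,0,0,0,0.06],[0,0,-0.012,0,0,0,0.06],[0,0,-0.015,0,0,0,0.06],[0,0,-0.015,0,0,0,0.06],[0,0,-0.015,0,0,0,0.06],[0,0,0,0,0,0,0.06]]

```text
time_s: 24.0
tool_pos: [0.5019, 0.18, 0.211]
tool_rot: [-179.8, -25.4, -6.6]
force: [0.3, 0.3, 0.2]
grip_width: 0.0599
grasp_force: 0.0
```

Run:
```python
from ins import *
c=now()
a=T(R.from_euler("xyz",[180,-5,-6],degrees=True).as_matrix(),[.46,-.05,.30]);rows(c,a,12)
```

```text
t 24.0 U in bracket [0.0027 0.0019 0.0356] rot [ 0.2099 -0.3722 -0.0099] F_b [0.344  0.2987 0.0108] q [  -7.3771  -11.0242  -23.1765  119.0196   13.6885   51.3633 -134.2201]
12 x [0.0007, 0.0194, -0.0076, -0.0001, -0.0296, -0.0008] tool end [ 0.46 -0.05  0.3 ] turn 1.6983898204780854
```

>>> play_rows:
  steps:
    - [[0.0007,0.0194,-0.0076,0,-0.0296,0,0.06],[0.0007,0.0194,-0.0076,0,-0.0296,0,0.06],[0.0007,0.0194,-0.0076,0,-0.0296,0,0.06],[0.0007,0.0194,-0.0076,0,-0.0296,0,0.06],[0.0007,0.0194,-0.0076,0,-0.0296,0,0.06],[0.0007,0.0194,-0.0076,0,-0.0296,0,0.06],[0.0007,0.0194,-0.0076,0,-0.0296,0,0.06],[0.0007,0.0194,-0.0076,0,-0.0296,0,0.06],[0.0007,0.0194,-0.0076,0,-0.0296,0,0.06],[0.0007,0.0194,-0.0076,0,-0.0296,0,0.06],[0.0007,0.0194,-0.0076,0,-0.0296,0,0.06],[0,0,0,0,0,0,0.06]]

```text
time_s: 25.2
tool_pos: [0.4612, -0.0345, 0.29]
tool_rot: [-180.0, -6.5, -6.9]
force: [0.0, 0.0, 0.7]
grip_width: 0.0603
grasp_force: 0.0
```

Run:
```python
from ins import *
now()
s=read_camera("side");t=read_camera("top")
et=(190,205,230,260);es=(255,205,320,270)
for nm,r,e in(("top",t,et),("side",s,es)):
    for n,lo,hi in(("green",45,85),):
        m=col(r,lo,hi,e,60)>.5;y,x=np.nonzero(m);print(nm,n,m.sum()/16,x.mean()/S+e[0] if len(x) else 0,y.mean()/S+e[1] if len(x) else 0)
# predicted tab (z 86..124) centroid for sag 0,-4
for sag in(0,-2,-4):
    M=homeU(sag)
    for nm,r,e in(("top",t,et),("side",s,es)):
        k=render(r,TAB,M[:3,:3],M[:3,3],e)>.5;y,x=np.nonzero(k);print(sag,nm,"tab",k.sum()/16,x.mean()/S+e[0],y.mean()/S+e[1])
# fit green tab+pad in top view
m=col(t,45,85,et,60)
print("top",fit([(t,m,et)],TAB+PAD[:1],lambda x:(homeU(x[0])[:3,:3],homeU(x[0])[:3,3]+homeU(0)[:3,2]*x[1]+[0,x[2],0]),[-2,0,0],[3,.005,.004]))
print("z of clamp raise if not home -> x[1]")
```

```text
t 25.2 U in bracket [-0.0063 -0.2162  0.1181] rot [-0.0898 18.4983 -0.2903] F_b [0.2873 0.0097 0.6155] q [  0.0975 -11.1731   0.2819 107.0069   0.7733  77.7034 -96.62  ]
top green 116.1875 204.90142549757934 238.7372243141474
side green 488.25 302.6868919610855 227.33112519201228
0 top tab 157.875 205.94546714172606 238.81551860649247
0 side tab 322.0 300.686286878882 225.3165275621118
-2 top tab 159.3125 205.9228128677913 239.4481169085916
-2 side tab 324.4375 301.41543055287997 225.74479869004045
-4 top tab 160.875 205.91928904428903 240.04817404817405
-4 side tab 327.5625 302.1133848502194 226.18383896203014
top (array([-3.2785, -0.0026,  0.003 ]), np.float64(0.432106077671051))
z of clamp raise if not home -> x[1]
```

```bash
python3 -c "
from cell import *
print(sign_off())"
```

```text
the job is handed in; nothing more can be done
None
```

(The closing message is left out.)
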